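# Flip the hook stone onto the sharpening board

### The job

The sharpening stone for the fish hooks lies on its face beside the low wooden board, wooden back up. Without gripping or lifting it, push it along the table with the fingertips until its long side lies flush against the edge of the board, then push up its near long side so that it tips over that edge and flips onto the board, and leave it lying flat on the board with the grey stone face up. Leave the oil bottle, mug, tin and pliers where they are.

Things in the scene. Friction and masses are not known exactly. Their poses are not given: they have to be found in the camera images.
- board: Low plain wooden board, fixed to the table: 220 mm along its x, 220 mm along its y, 15 mm thick. Origin at the centre of its underside, on the table. The stone starts on its -x side, and the oil bottle stands on its +x half.
- board_edge (a point): Middle of the board's top edge on its -x side (15 mm above the table); same axes as the board. The stone is to be pushed in the +x direction against the upright 15 mm side below this edge, which runs along y, and flipped over it.
- stone_mid (a point): Centre (half-way up) of the loose sharpening stone: a flat block 70 mm along x, 130 mm along y and 18 mm thick along z, about 0.3 kg; a grey stone slab 11 mm thick glued to a dark wooden back 7 mm thick with two small brass screw heads. Its z axis points out of the wooden back: up at the start (9 mm above the table), down when flipped. At the start x points roughly (within 20 degrees) towards the board and its +x long side is 30 to 80 mm short of the board's edge.
- stone_lead (a point): Middle of the stone's long side that faces the board at the start (its +x side, 35 mm from the centre, half-way up); same axes as the stone. The side opposite is the near long side to push, a plain upright side 18 mm high.
- oil: Bystander: small amber oil bottle, 34 mm across and 75 mm tall, loose, standing on the board's far half. Origin at the centre of its underside.
- mug: Bystander: steel mug, 72 mm across and 75 mm tall with a handle, loose on the table. Origin at the centre of its underside.
- tin: Bystander: open copper-coloured hook tin, 120 mm across and 40 mm tall, loose on the table. Origin at the centre of its underside.
- pliers: Bystander: red-handled pliers lying flat, about 170 mm long along x and 66 mm wide, 14 mm high, loose on the table. Origin near the pivot, on the table.
- stone: The same stone, origin at the centre of its stone face (the underside at the start, 9 mm from point stone_mid along -z); same axes. While its near side is pressed towards the board with 10 to 15 N, fingertips that move upwards carry that side up with them by friction. Its foot draws back about 18 mm by the time it stands upright; just past upright it falls onto the board by itself.
Not all that is in view belongs to the job. What is meant by the stone is not green, and is the smaller of those in its own colour.

How it is judged:
By the outcome, as a careful person would: the job done as asked, in the order asked, and still so for the second after the job is handed in, with the robot touching nothing.
It also fails if it takes over 64 s, if anything falls off the work surface, if the arm or the gripper's body presses on something with over 40 N, if the wrist force passes 120 N, or if a joint passes its speed limit or range.

### The arm

A 6-joint arm with a two-finger parallel gripper is mounted at the origin on the work surface. World frame = base frame: x ahead of the robot, y to its left, z up, the work surface at z = 0. Lengths are in mm, angles in degrees, forces in N, time in s.
With the tool pointing down it reaches from about 350 to 850 mm from the base axis. Payload 8.1 kg.
Tool frame: the origin (TCP) lies midway between the tips of the shut fingers; the grasp point (between the pads) lies 19 mm behind it; z points along the fingers, y is the line along which they close (so a half turn about z gives the same grasp; the last joint's range is limited). The gripper opens to 85 mm and grips with 20 to 120 N. Pads are 22 mm wide; open, the fingers measure 114 mm over their backs; the gripper's body (76 mm by 85 mm) begins 54 mm behind the grasp point. The pads swing forward as they close: fully open they stand 13 mm farther back than shut.
Start: joints at [-74.507, 7.471, 85.268, -0, 87.261, -4.893], TCP at [209.024, -562.418, 194.492] pointing down, gripper open.
Joint ranges: [-169.43, 169.43], [-51.17, 129.36], [1.28, 143.12], [-76.62, 256.62], [0, 156.53], [-152.29, 152.29]. Speed limits (degrees/s): [136.94, 136.94, 159.86, 180, 180, 180].

### API

Orientations are given as [roll, pitch, yaw] about the fixed x, y, z axes, in that order (R = Rz(yaw) Ry(pitch) Rx(roll)).
In Python, from bench import r gives the robot as it stands. The module is installed in compiled form; this text tells all that it offers.
- The arm moves only by the tool jog_arm, never from a script. Its argument "rows" is a list of rows, each a list of 2 entries, a list of its own where there are three numbers: the shift along the tool's x, y, z in mm, then the turn, a rotation vector about the tool's x, y, z in rad. A call has 1 to 10 rows; each row is the pose to reach, as a shift and turn from the pose commanded when the call began, along the tool's axes at that moment; what a row does not reach only later rows make up. A row lasts 1/10 s, in which the tool goes at most 50 mm and 8.59 degrees, less where a joint would pass 70% of its speed; a pose out of reach is approached as far as the arm can. A call with a gripper value outside its range is refused whole. "grip" is the finger opening in mm, from 0 to 85.4, set as the call begins (left out, the last holds). The fingers move at their own pace and stop on an object; "force" is the grip in N (left out, the last holds). Time passes only in rows, so rows that repeat a pose let the fingers close. It gives the time, the measured TCP pose, the force, the opening and the grip force at its end, in the units of the state.
- r.sense(): the state, without advancing time (a new reading comes with each control period).
- r.snapshot(name): name is "scene" or "top" or "wrist"; returns (picture, depth): 480x640x3 uint8, blue, green, red; 480x640 float32, mm along the optical axis (not along the pixel's ray), 0 where there is no reading.
- r.camera_params(name): a dict with "fx", "fy", "cx", "cy" (pixels), "pose" (4x4, takes a point from camera to world coordinates); the wrist camera has in their place "tool_from_camera" (4x4, takes a point from camera to tool coordinates, whose origin is the TCP and whose axes are the flange's). Camera axes: x right, y down, z forward; pixel columns grow to the right and rows downward; lengths in mm; the calibration is good to about 2 mm. A picture is of the moment at which its call begins: read the wrist's pose just before it. camera_params takes no time and is no camera call.
- r.hand_in(): hands the job in; it is judged then, once.
The state is a dict: "time": time; "joint_pos": joint angles; "qd": joint speeds; "joint_efforts": joint torques, N m; "tool_pos": TCP position; "tcp_rot": TCP orientation; "ft_force": force on the tool from outside, world axes, zero at the start; "wrist_torque": the same for the moment, N m; "finger_gap": finger opening in mm; "grip_force": force on a finger pad.
Only numpy, scipy, OpenCV 4.12 (cv2) and the standard library are available. Lean on these libraries where they do the work, as an engineer would, in place of code of your own. Each camera call takes 0.05 s, during which the arm holds its last target. There are 200 camera calls.

## Working session

There is one attempt and no reset: what is moved stays moved. The work goes in short steps, Python scripts to look and compute and a tool call to move; the robot and the scene stay as the last step left them, time stands still between calls to the robot, and variables do not carry over. Pictures are saved under pics/ and viewed, at most 10 in all, crops included, and the job is handed in when it is done.

Besides the shell and the picture viewer there is one more tool, called in YAML: its name, and indented under it one key for each argument. jog_arm: Moves the arm, as the interface text tells. Its arguments: {"type":"object","properties":{"rows":{"type":"array"},"grip":{"type":"number"},"force":{"type":"number"}},"required":["rows"]}

```bash
mkdir -p pics; python3 - <<'E'
from bench import r
import cv2,numpy as np
for n in("top","scene"):
    p,d=r.snapshot(n); cv2.imwrite(f"pics/{n}0.png",p); np.savez(f"{n}0.npz",p=p,d=d)
    c=r.camera_params(n); print(n,c["fx"],c["fy"],c["cx"],c["cy"],np.round(c["pose"],3).tolist())
print(r.sense()); print(r.camera_params("wrist"))
E
```

```text
top 602.20437132449 602.20437132449 326.2371209061791 240.19436654314023 [[0.017, -0.997, 0.08, 452.026], [-1.0, -0.016, 0.008, 15.044], [-0.007, -0.081, -0.997, 1286.432], [0.0, 0.0, 0.0, 1.0]]
scene 436.7961289260403 436.7961289260403 321.091003486983 241.8302885442433 [[-0.128, 0.607, -0.784, 1377.491], [0.992, 0.069, -0.108, 119.961], [-0.011, -0.791, -0.611, 684.351], [0.0, 0.0, 0.0, 1.0]]
{'time': 0.1, 'joint_pos': array([-7.45073792e+01,  7.51463347e+00,  8.53236578e+01,  2.56319146e-03,
        8.72603681e+01, -4.89486367e+00]), 'qd': array([-0.09573929, -0.06846352, -0.18042014, -0.00978946,  0.01813362,
        0.01323151]), 'joint_efforts': array([ 4.60581705e-04, -5.70950925e+01, -5.01942050e+01, -2.50241610e-04,
        8.12622631e-03,  5.28038004e-05]), 'tool_pos': array([ 208.89093418, -561.86780896,  193.50328735]), 'tcp_rot': array([-1.79901919e+02, -1.09690733e-02,  2.03873504e+01]), 'ft_force': array([-0.61453415, -0.1246568 , -0.17356637]), 'wrist_torque': array([ 0.02957512, -0.01863122,  0.02034862]), 'grip_force': 0.0, 'finger_gap': 85.47500875344254}
{'fx': 345.57547763694737, 'fy': 345.57547763694737, 'cx': 319.93164896694975, 'cy': 236.22241801378323, 'tool_from_camera': array([[-1.10333981e-03, -9.61851955e-01, -2.73568271e-01,
         6.91572940e+01],
       [ 9.99999041e-01, -1.29030334e-03,  5.03501504e-04,
        -7.49767205e-01],
       [-8.37279960e-04, -2.73567453e-01,  9.61852456e-01,
        -1.80578959e+02],
       [ 0.00000000e+00,  0.00000000e+00,  0.00000000e+00,
         1.00000000e+00]])}
```

View pics/top0.png

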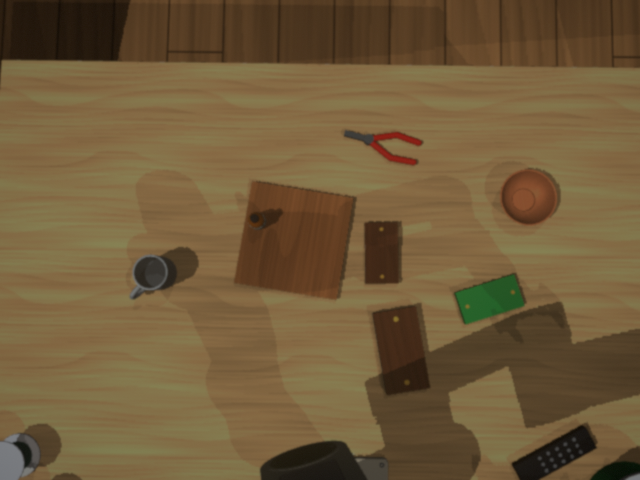

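View pics/scene0.png

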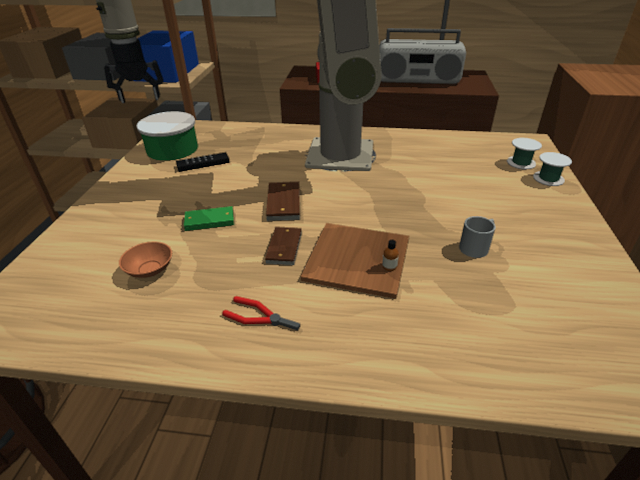

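Candidates for the stone in the top view are the smaller brown block (383,252), the larger brown block (401,350) and the green block (490,298). By the description it is the smaller brown one. The board's right-hand edge in the image, about (347,248), faces it. I'll measure both and check my choice in a crop.

```bash
cat > h.py <<'E'
import cv2,numpy as np
from bench import r
def plane(n,uv,z,T=None):
    c=r.camera_params(n); T=c["pose"] if T is None else T
    uv=np.atleast_2d(uv).astype(float)
    d=np.c_[(uv[:,0]-c["cx"])/c["fx"],(uv[:,1]-c["cy"])/c["fy"],np.ones(len(uv))]@T[:3,:3].T
    return T[:3,3]+d*((z-T[2,3])/d[:,2])[:,None]
def rect(n,cnt,z,T=None):
    P=plane(n,cnt.reshape(-1,2),z,T)[:,:2].astype(np.float32)
    return cv2.minAreaRect(P)
E
python3 - <<'E'
from h import *
p=np.load("top0.npz")["p"]; hsv=cv2.cvtColor(p,cv2.COLOR_BGR2HSV)
for q in[(383,245),(300,250),(401,340),(450,260),(360,240)]: print(q,hsv[q[1],q[0]])
cv2.imwrite("pics/crop1.png",cv2.resize(p[170:410,220:540],None,fx=2.5,fy=2.5,interpolation=cv2.INTER_CUBIC))
v=hsv[:,:,2]
m=((v<105)*255).astype(np.uint8); m=cv2.morphologyEx(m,cv2.MORPH_OPEN,np.ones((3,3)))
for c in cv2.findContours(m,cv2.RETR_EXTERNAL,cv2.CHAIN_APPROX_NONE)[0]:
    if 600<cv2.contourArea(c)<30000: print(cv2.boundingRect(c),cv2.contourArea(c),rect("top",c,17))
E
```

```text
(383, 245) [ 11 158  68]
(300, 250) [ 13 168  97]
(401, 340) [ 13 161  68]
(450, 260) [ 17 128 132]
(360, 240) [ 17 128 128]
(584, 446, 56, 34) 987.5 ((95.16675567626953, -570.4761962890625), (54.93470001220703, 130.5374298095703), 21.3415470123291)
(12, 424, 50, 47) 1512.5 ((119.8953857421875, 613.866943359375), (88.24983978271484, 93.71653747558594), 28.13724708557129)
(511, 423, 87, 57) 2420.5 ((119.89707946777344, -448.6440124511719), (60.38700485229492, 186.30300903320312), 29.2120418548584)
(453, 273, 73, 52) 2323.5 ((437.48516845703125, -318.565185546875), (77.6174545288086, 142.99301147460938), 18.35266876220703)
(131, 247, 68, 52) 2072.5 ((484.5845031738281, 370.48980712890625), (80.22614288330078, 156.7175750732422), 17.150962829589844)
(364, 221, 39, 63) 2283.5 ((531.6502075195312, -94.46198272705078), (131.39398193359375, 80.29380798339844), 0.6569008827209473)
(234, 181, 123, 117) 9114.0 ((553.3798828125, 90.53306579589844), (228.04637145996094, 225.89186096191406), 81.32835388183594)
(502, 171, 53, 53) 689.5 ((648.1810302734375, -395.69049072265625), (113.00589752197266, 98.54205322265625), 45.93146514892578)
```

View pics/crop1.png

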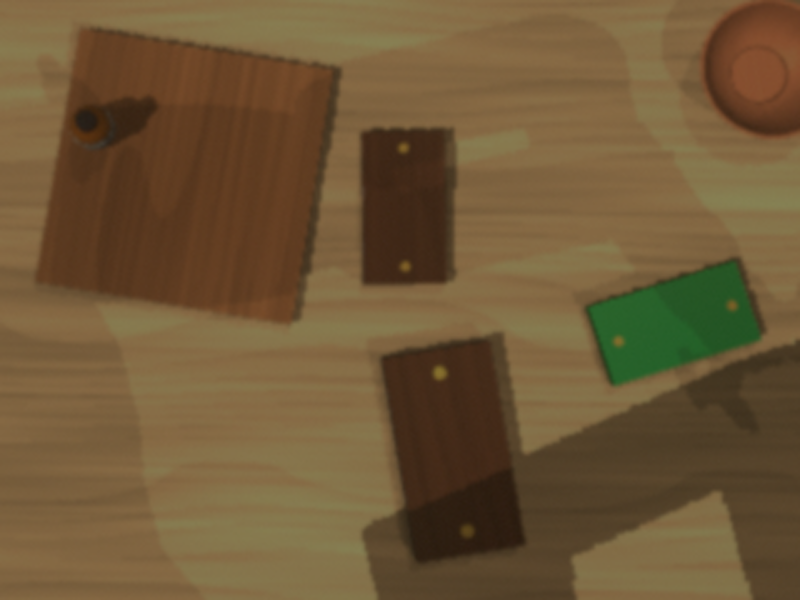

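The crop confirms it: the smaller brown block is at crop (405,205), with brass screws at (403,148) and (405,266). The strip on its right is shadow. The board's edge facing it runs from crop (334,68) to (293,322). The larger block's top corner is at crop (500,335), and the push lane is free.

```bash
cat >> h.py <<'E'
from scipy.spatial.transform import Rotation as Ro
def rel(pos,rpy):
    s=r.sense(); R0=Ro.from_euler("xyz",s["tcp_rot"],degrees=True); R1=Ro.from_euler("xyz",rpy,degrees=True)
    print("shift",np.round(R0.inv().apply(np.array(pos)-s["tool_pos"]),1),"turn",np.round((R0.inv()*R1).as_rotvec(),4))
E
python3 - <<'E'
from h import *
f=lambda a:np.array(a)/2.5+[220,170]-0.3
print("board",plane("top",f([(334,68),(293,322),(37,282),(80,27)]),15).round(1).tolist())
print("stone",plane("top",f([(362,130),(445,129),(362,283),(446,283)]),18).round(1).tolist())
print("big",plane("top",f([(382,355),(490,337)]),20).round(1).tolist())
rel((521,-162,100),(180,0,81.3))
E
```

```text
board [[648.1, -30.3, 15.0], [432.1, 1.4, 15.0], [462.1, 217.7, 15.0], [680.1, 187.2, 15.0]]
stone [[595.0, -54.6, 18.0], [596.9, -124.8, 18.0], [465.7, -56.1, 18.0], [466.9, -126.6, 18.0]]
big [[406.0, -73.3, 20.0], [422.4, -163.4, 20.0]]
shift [ 431.8 -265.9   94. ] turn [-0.0014 -0.0011 -1.0631]
```

jog_arm:
  rows:
    - [[43,-27,9],[0,0,-0.107]]
    - [[86,-53,19],[0,0,-0.214]]
    - [[130,-80,28],[0,0,-0.32]]
    - [[173,-107,38],[0,0,-0.427]]
    - [[216,-133,47],[0,0,-0.534]]
    - [[259,-160,57],[0,0,-0.64]]
    - [[302,-186,66],[0,0,-0.747]]
    - [[346,-213,75],[0,0,-0.854]]
    - [[389,-240,85],[0,0,-0.96]]
    - [[432,-266,94],[0,0,-1.068]]
  grip: 85

```text
time: 1.1
tool_pos: [512.2, -173.0, 102.7]
tcp_rot: [-180.0, -0.0, 81.8]
ft_force: [1.2, -0.6, -0.4]
finger_gap: 85.2
grip_force: 0.0
```

jog_arm:
  rows:
    - [[0,0,25],[0,0,0]]
    - [[0,0,50],[0,0,0]]
    - [[0,0,75],[0,0,0]]
    - [[0,0,85],[0,0,0]]
    - [[0,0,92],[0,0,0]]
    - [[0,0,92],[0,0,0]]
    - [[0,0,92],[0,0,0]]

```text
time: 1.8
tool_pos: [512.3, -175.5, 12.5]
tcp_rot: [179.9, 0.0, 81.6]
ft_force: [0.3, 0.3, 0.3]
finger_gap: 85.1
grip_force: 0.0
```

jog_arm:
  rows:
    - [[0,0,4],[0,0,0]]
    - [[0,0,8],[0,0,0]]
    - [[0,0,12],[0,0,0]]
    - [[0,0,14],[0,0,0]]
    - [[0,0,16],[0,0,0]]
    - [[0,0,16],[0,0,0]]

```text
time: 2.4
tool_pos: [511.3, -174.8, -5.0]
tcp_rot: [-180.0, -0.0, 81.6]
ft_force: [-0.9, -0.5, -1.2]
finger_gap: 84.8
grip_force: 0.0
```

```bash
python3 - <<'E'
from h import *
p,d=r.snapshot("wrist"); cv2.imwrite("pics/w1.png",p)
E
```

```text
(no output)
```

View pics/w1.png

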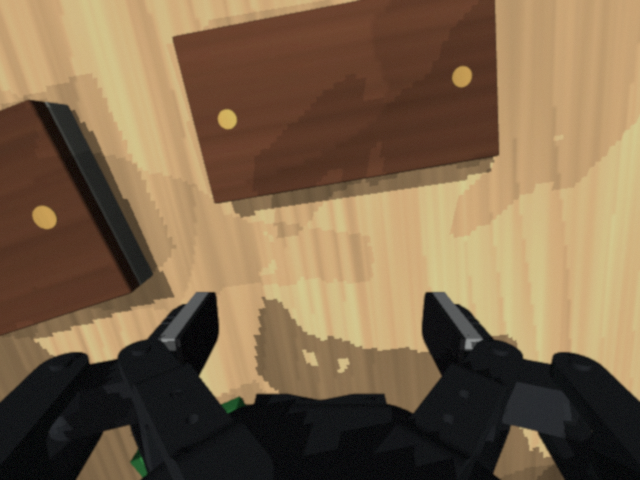

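The wrist view shows the stone's near side from (215,203) to (498,155), with the fingertips at (205,300) and (435,300). I need about 13 mm in tool +y to centre on it. Next I'll find the table with the tips.

jog_arm:
  rows:
    - [[0,6,2],[0,0,0]]
    - [[0,13,4],[0,0,0]]
    - [[0,13,6],[0,0,0]]
    - [[0,13,7],[0,0,0]]
    - [[0,13,8],[0,0,0]]
    - [[0,13,9],[0,0,0]]
    - [[0,13,9],[0,0,0]]

```text
time: 3.15
tool_pos: [524.2, -176.8, -13.8]
tcp_rot: [-180.0, -0.0, 81.6]
ft_force: [0.7, 0.3, -0.1]
finger_gap: 84.5
grip_force: 0.0
```

jog_arm:
  rows:
    - [[0,0,1],[0,0,0]]
    - [[0,0,1.5],[0,0,0]]
    - [[0,0,2],[0,0,0]]
    - [[0,0,2],[0,0,0]]

```text
time: 3.55
tool_pos: [524.4, -176.8, -15.7]
tcp_rot: [-180.0, -0.0, 81.6]
ft_force: [-0.0, -0.1, -0.2]
finger_gap: 85.3
grip_force: 0.0
```

jog_arm:
  rows:
    - [[0,0,1],[0,0,0]]
    - [[0,0,2],[0,0,0]]
    - [[0,0,3],[0,0,0]]
    - [[0,0,3],[0,0,0]]

```text
time: 3.95
tool_pos: [524.3, -176.8, -18.9]
tcp_rot: [-180.0, -0.0, 81.6]
ft_force: [0.1, 0.5, -0.1]
finger_gap: 85.1
grip_force: 0.0
```

```bash
python3 - <<'E'
from h import *
s=r.sense(); p,d=r.snapshot("wrist"); c=r.camera_params("wrist"); T=c["tool_from_camera"]
vv,uu=np.mgrid[0:480,0:640]; X=np.stack([(uu-c["cx"])/c["fx"]*d,(vv-c["cy"])/c["fy"]*d,d,np.ones_like(d)],-1)@T.T
R=Ro.from_euler("xyz",s["tcp_rot"],degrees=True).as_matrix()
W=X[...,:3]@R.T+s["tool_pos"]; 
m=(p.max(2)<60)&(vv>270)&(vv<400)
for lo,hi in((150,230),(415,520)):
    k=m&(uu>lo)&(uu<hi)&(d>0)&(W[...,2]<60); q=X[k][:,:3]
    print(q.max(0).round(1),np.percentile(W[k][:,2],[0,1,5,20]).round(1), np.percentile(q[:,0],[50,95,99]).round(1))
for v in(285,292,296,300,310):print(v,[ (X[v,u,:3].round(1).tolist(),round(float(W[v,u,2]),1)) for u in(203,213,435)])
E
```

```text
[ 12.3 -42.5 -51.3] [32.4 33.8 35.5 41.2] [ 3.8 11.3 11.8]
[ 12.   55.9 -52.2] [33.3 35.  36.8 41.9] [ 4.2 11.3 11.7]
285 [([-1.3, -59.4, -20.1], 1.2), ([-1.4, -54.4, -20.0], 1.1), ([-1.8, 57.6, -19.3], 0.4)]
292 [([11.3, -46.7, -55.3], 36.4), ([11.1, -42.9, -54.9], 36.0), ([11.9, 44.4, -56.8], 37.9)]
296 [([11.5, -45.5, -59.2], 40.3), ([9.6, -42.9, -55.3], 36.4), ([10.9, 44.0, -58.3], 39.4)]
300 [([11.7, -44.2, -63.0], 44.2), ([7.8, -43.1, -55.2], 36.3), ([11.5, 42.5, -62.9], 44.0)]
310 [([9.5, -43.2, -66.8], 47.9), ([4.3, -42.9, -57.0], 38.1), ([8.1, 42.3, -64.4], 45.5)]
```

The wrist depth puts the tips about 35 mm above the table, while the TCP frame puts them at the table. I'll check that in the scene camera before going lower.

```bash
python3 - <<'E'
from h import *
p,d=r.snapshot("scene"); cv2.imwrite("pics/s2.png",cv2.resize(p[110:290,180:420],None,fx=3.3,fy=3.3,interpolation=cv2.INTER_CUBIC))
c=r.camera_params("scene"); T=np.linalg.inv(c["pose"])
for z in(0,30):
  for y in(-42,42):
    R=Ro.from_euler("xyz",[180,0,81.6],degrees=True); w=np.array([524.3,-176.8,0])+R.apply([0,y,0]); w[2]=z
    q=T[:3,:3]@w+T[:3,3]; print(z,y,(c["fx"]*q[0]/q[2]+c["cx"]-180)*3.3,(c["fy"]*q[1]/q[2]+c["cy"]-110)*3.3)
E
```

```text
0 -42 257.96390173517295 407.747718720963
0 42 215.54284823700942 471.90803915478455
30 -42 254.16730232543097 377.09545083827686
30 42 210.79214903717784 440.5258154931542
```

View pics/s2.png

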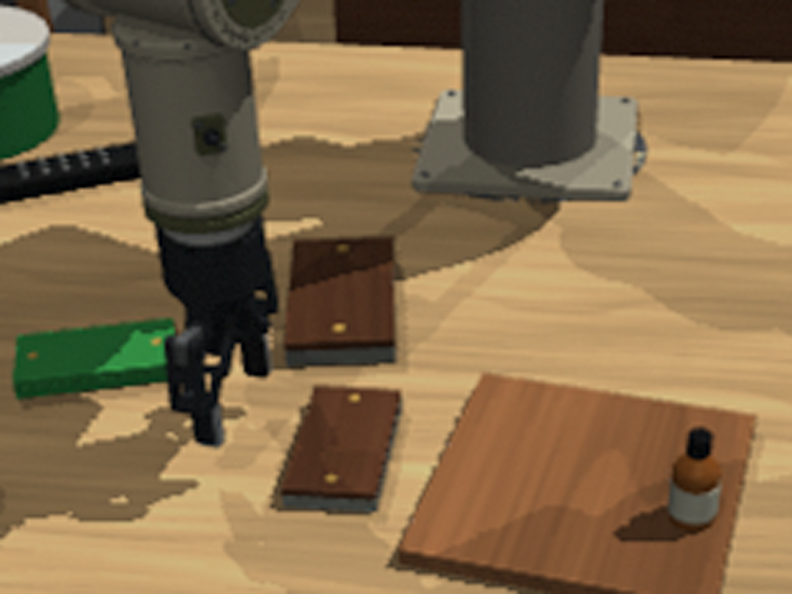

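The scene crop shows the tips at (208,442) and (257,375), which works out to about z = 30. So the open tips sit roughly 49 mm behind the reported TCP, not the 13 mm stated. I'll go by what I see and feel down to the table.

jog_arm:
  rows:
    - [[0,0,6],[0,0,0]]
    - [[0,0,12],[0,0,0]]
    - [[0,0,17],[0,0,0]]
    - [[0,0,21],[0,0,0]]
    - [[0,0,23],[0,0,0]]
    - [[0,0,24],[0,0,0]]
    - [[0,0,25],[0,0,0]]
    - [[0,0,25],[0,0,0]]

```text
time: 4.85
tool_pos: [524.5, -176.9, -43.6]
tcp_rot: [180.0, 0.0, 81.6]
ft_force: [0.6, 0.4, 0.4]
finger_gap: 85.1
grip_force: 0.0
```

jog_arm:
  rows:
    - [[0,0,1],[0,0,0]]
    - [[0,0,2],[0,0,0]]
    - [[0,0,3],[0,0,0]]
    - [[0,0,3],[0,0,0]]

```text
time: 5.25
tool_pos: [524.3, -176.8, -46.8]
tcp_rot: [-180.0, -0.0, 81.6]
ft_force: [-0.5, -1.2, -0.3]
finger_gap: 84.9
grip_force: 0.0
```

jog_arm:
  rows:
    - [[0,0,1],[0,0,0]]
    - [[0,0,2],[0,0,0]]
    - [[0,0,2],[0,0,0]]

```text
time: 5.55
tool_pos: [524.3, -176.8, -48.8]
tcp_rot: [-180.0, -0.0, 81.6]
ft_force: [-0.1, -0.0, -0.5]
finger_gap: 85.2
grip_force: 0.0
```

```bash
python3 - <<'E'
from h import *
s=r.sense(); p,d=r.snapshot("wrist"); cv2.imwrite("pics/w3.png",p); c=r.camera_params("wrist"); T=c["tool_from_camera"]
vv,uu=np.mgrid[0:480,0:640]; X=np.stack([(uu-c["cx"])/c["fx"]*d,(vv-c["cy"])/c["fy"]*d,d,np.ones_like(d)],-1)@T.T
R=Ro.from_euler("xyz",s["tcp_rot"],degrees=True).as_matrix()
W=X[...,:3]@R.T+s["tool_pos"]; print(s["ft_force"],s["tool_pos"])
for u in(190,203,210,428,435,450):print(u,[(v,X[v,u,:3].round(1).tolist(),round(float(W[v,u,2]),1)) for v in(280,288,292,296)])
E
```

```text
[-0.13346784 -0.04960777 -0.46597228] [ 524.28323848 -176.79320201  -48.8356876 ]
190 [(280, [14.1, -53.6, -49.8], 1.0), (288, [10.9, -53.6, -50.7], 1.8), (292, [8.7, -54.2, -49.7], 0.9), (296, [7.0, -54.3, -49.8], 1.0)]
203 [(280, [13.8, -48.5, -49.1], 0.3), (288, [10.6, -48.5, -49.9], 1.1), (292, [11.0, -47.0, -54.7], 5.9), (296, [11.8, -45.2, -59.9], 11.1)]
210 [(280, [14.9, -44.8, -51.7], 2.8), (288, [10.7, -45.5, -50.3], 1.5), (292, [11.6, -43.8, -55.9], 7.0), (296, [11.0, -43.1, -58.2], 9.3)]
428 [(280, [13.9, 43.6, -49.7], 0.9), (288, [10.5, 43.8, -49.9], 1.1), (292, [11.6, 41.9, -56.1], 7.3), (296, [10.3, 41.7, -57.1], 8.2)]
435 [(280, [14.7, 45.8, -51.5], 2.7), (288, [10.2, 47.0, -49.2], 0.4), (292, [11.4, 44.8, -55.7], 6.9), (296, [11.2, 43.8, -58.8], 10.0)]
450 [(280, [13.9, 52.6, -49.7], 0.9), (288, [10.4, 52.9, -49.9], 1.0), (292, [8.4, 53.3, -49.4], 0.6), (296, [7.4, 52.8, -51.0], 2.1)]
```

View pics/w3.png

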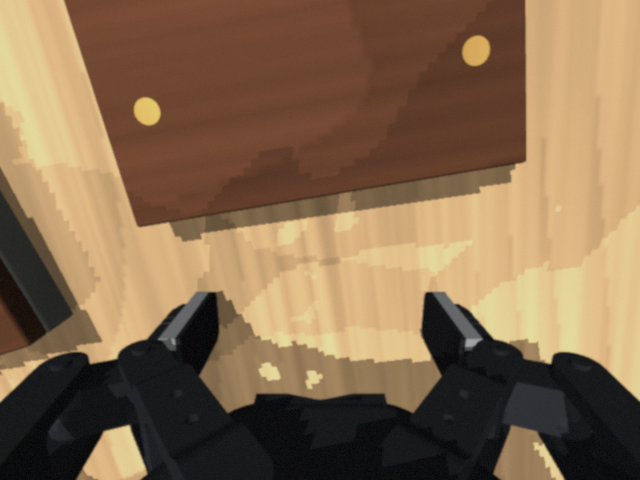

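The tips are now about 4–5 mm above the table at rows 292 and below. The stone's near side runs from (137,226) to (525,160), centred on the fingers, so I can push.

jog_arm:
  rows:
    - [[10,0,0],[0,0,0]]
    - [[20,0,0],[0,0,0]]
    - [[28,0,0],[0,0,0]]
    - [[33,0,0],[0,0,0]]
    - [[38,0,0],[0,0,0]]
    - [[43,0,0],[0,0,0]]
    - [[48,0,0],[0,0,0]]
    - [[53,0,0],[0,0,0]]
    - [[57,0,0],[0,0,0]]
    - [[60,0,0],[0,0,0]]

```text
time: 6.6
tool_pos: [533.4, -117.2, -48.6]
tcp_rot: [180.0, -0.0, 81.6]
ft_force: [-0.1, -2.8, -1.3]
finger_gap: 85.1
grip_force: 0.8
```

jog_arm:
  rows:
    - [[4,0,0],[0,0,0]]
    - [[8,0,0],[0,0,0]]
    - [[12,0,0],[0,0,0]]
    - [[15,0,0],[0,0,0]]
    - [[16,0,0],[0,0,0]]
    - [[16,0,0],[0,0,0]]

```text
time: 7.2
tool_pos: [535.7, -101.3, -48.6]
tcp_rot: [180.0, -0.0, 81.6]
ft_force: [0.1, -0.2, 1.2]
finger_gap: 85.0
grip_force: 0.0
```

```bash
python3 - <<'E'
from h import *
p,d=r.snapshot("wrist"); cv2.imwrite("pics/w4.png",p); print(r.sense()["ft_force"])
E
```

```text
[-0.4493605   0.03533368  0.0295566 ]
```

View pics/w4.png

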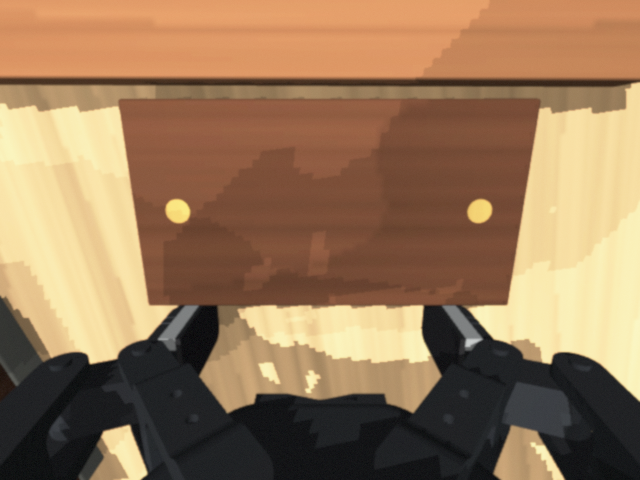

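The stone is now parallel to the board: its lead edge lies on row 99 and the board edge on row 83, a gap of about 6 mm. I'll close it gently until the contact force shows.

jog_arm:
  rows:
    - [[2,0,0],[0,0,0]]
    - [[4,0,0],[0,0,0]]
    - [[5,0,0],[0,0,0]]
    - [[6,0,0],[0,0,0]]
    - [[6.5,0,0],[0,0,0]]
    - [[6.5,0,0],[0,0,0]]

```text
time: 7.85
tool_pos: [536.5, -95.7, -48.5]
tcp_rot: [180.0, 0.0, 81.6]
ft_force: [-1.1, -4.5, 0.9]
finger_gap: 85.1
grip_force: 2.4
```

jog_arm:
  rows:
    - [[0.5,0,0],[0,0,0]]
    - [[1,0,0],[0,0,0]]
    - [[1,0,0],[0,0,0]]

```text
time: 8.15
tool_pos: [536.4, -95.6, -48.5]
tcp_rot: [-180.0, 0.1, 81.5]
ft_force: [-1.9, -9.1, 0.0]
finger_gap: 84.8
grip_force: 4.8
```

Flush, with contact building at about 5 N/mm. I'll press to about 12 N, then start lifting.

jog_arm:
  rows:
    - [[0.5,0,0],[0,0,0]]
    - [[0.8,0,0],[0,0,0]]
    - [[0.8,0,0],[0,0,0]]

```text
time: 8.45
tool_pos: [536.4, -95.6, -48.5]
tcp_rot: [-180.0, 0.2, 81.5]
ft_force: [-2.8, -12.5, 1.3]
finger_gap: 85.0
grip_force: 6.7
```

jog_arm:
  rows:
    - [[0,0,-1.5],[0,0,0]]
    - [[0,0,-3.5],[0,0,0]]
    - [[-0.2,0,-6],[0,0,0]]
    - [[-0.4,0,-9],[0,0,0]]
    - [[-0.6,0,-12],[0,0,0]]
    - [[-0.6,0,-12],[0,0,0]]

```text
time: 9.05
tool_pos: [536.3, -95.9, -36.5]
tcp_rot: [-180.0, 0.1, 81.5]
ft_force: [-2.2, -11.9, -1.5]
finger_gap: 85.0
grip_force: 5.6
```

```bash
python3 - <<'E'
from h import *
p,d=r.snapshot("scene"); print(r.sense()["ft_force"])
w,_=r.snapshot("wrist"); a=cv2.resize(p[180:290,230:380],(600,440),interpolation=cv2.INTER_CUBIC)[:, :400]
cv2.imwrite("pics/s5.png",np.hstack([cv2.resize(w,(400,300)),a[:300]]) if 0 else np.hstack([cv2.copyMakeBorder(cv2.resize(w,(400,300)),0,140,0,0,cv2.BORDER_CONSTANT),a]))
E
```

```text
[ -2.20887793 -11.99555332  -0.20074885]
```

View pics/s5.png

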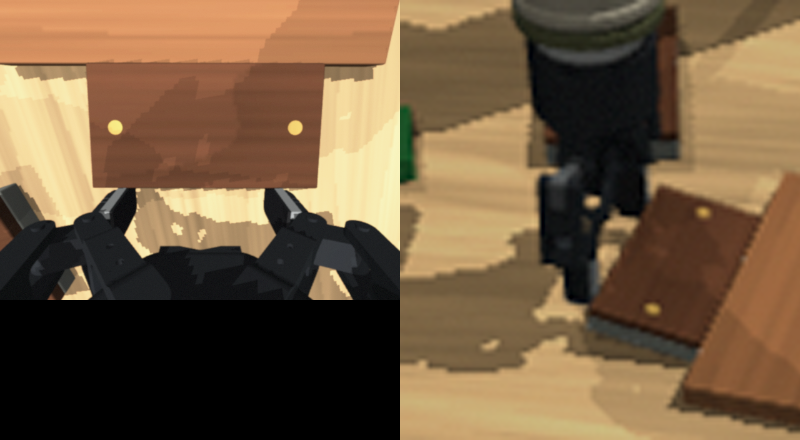

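The stone is flush and its near side rose with the tips: the near edge keeps its width of 225 px in the wrist view, and the grey side shows at (640,335). The press holds at 12 N, so I'll continue along the arc.

jog_arm:
  rows:
    - [[0.1,0,-2.7],[0,0,0]]
    - [[0.2,0,-5.4],[0,0,0]]
    - [[0.5,0,-8.1],[0,0,0]]
    - [[0.8,0,-10.8],[0,0,0]]
    - [[1.3,0,-13.5],[0,0,0]]
    - [[1.8,0,-16.1],[0,0,0]]
    - [[2.5,0,-18.6],[0,0,0]]
    - [[3.2,0,-21.1],[0,0,0]]
    - [[3.2,0,-21.1],[0,0,0]]

```text
time: 10.05
tool_pos: [537.0, -92.1, -15.1]
tcp_rot: [180.0, 0.1, 81.6]
ft_force: [-2.5, -7.8, 1.3]
finger_gap: 85.3
grip_force: 4.3
```

jog_arm:
  rows:
    - [[1.9,0,-2.3],[0,0,0]]
    - [[3.0,0,-4.1],[0,0,0]]
    - [[4.2,0,-6.3],[0,0,0]]
    - [[5.3,0,-8.4],[0,0,0]]
    - [[6.8,0,-10.4],[0,0,0]]
    - [[8.4,0,-12.4],[0,0,0]]
    - [[8.4,0,-12.4],[0,0,0]]

```text
time: 10.75
tool_pos: [538.2, -86.0, -1.8]
tcp_rot: [180.0, 0.3, 81.6]
ft_force: [-7.8, -18.4, 10.3]
finger_gap: 84.9
grip_force: 10.2
```

```bash
python3 - <<'E'
from h import *
p,d=r.snapshot("scene"); print(r.sense()["ft_force"])
w,_=r.snapshot("wrist"); a=cv2.resize(p[180:290,230:380],(600,440),interpolation=cv2.INTER_CUBIC)[:, :400]
cv2.imwrite("pics/s6.png",np.hstack([cv2.copyMakeBorder(cv2.resize(w,(400,300)),0,140,0,0,cv2.BORDER_CONSTANT),a]))
E
```

```text
[ -7.66585382 -17.58296118   8.64315024]
```

View pics/s6.png

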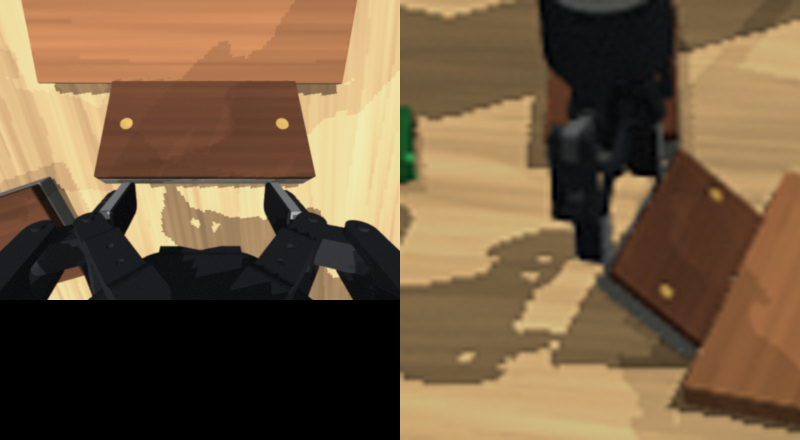

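The left view shows the stone's near side up at row 180, with its wooden back still against the board edge at row 82. The press has grown to about 20 N, so I'll ease it a little and go on.

jog_arm:
  rows:
    - [[0.0,0,-2.0],[0,0,0]]
    - [[1.2,0,-3.4],[0,0,0]]
    - [[2.7,0,-4.8],[0,0,0]]
    - [[4.6,0,-6.4],[0,0,0]]
    - [[6.6,0,-7.9],[0,0,0]]
    - [[6.6,0,-7.9],[0,0,0]]

```text
time: 11.45
tool_pos: [539.1, -80.3, 6.7]
tcp_rot: [180.0, 0.4, 81.6]
ft_force: [-11.8, -20.7, 14.7]
finger_gap: 85.1
grip_force: 13.2
```

jog_arm:
  rows:
    - [[-0.8,0,-1.4],[0,0,0]]
    - [[0.2,0,-2.4],[0,0,0]]
    - [[1.6,0,-3.5],[0,0,0]]
    - [[3.2,0,-4.6],[0,0,0]]
    - [[3.2,0,-4.6],[0,0,0]]

```text
time: 11.95
tool_pos: [539.7, -76.5, 11.3]
tcp_rot: [180.0, 0.3, 81.6]
ft_force: [-11.5, -18.4, 16.1]
finger_gap: 85.0
grip_force: 12.1
```

```bash
python3 - <<'E'
from h import *
p,d=r.snapshot("scene"); print(r.sense()["ft_force"])
w,_=r.snapshot("wrist"); a=cv2.resize(p[180:290,230:380],(600,440),interpolation=cv2.INTER_CUBIC)[:, :400]
cv2.imwrite("pics/s7.png",np.hstack([cv2.copyMakeBorder(cv2.resize(w,(400,300)),0,140,0,0,cv2.BORDER_CONSTANT),a]))
E
```

```text
[-11.27095509 -17.66441554  14.41751356]
```

View pics/s7.png

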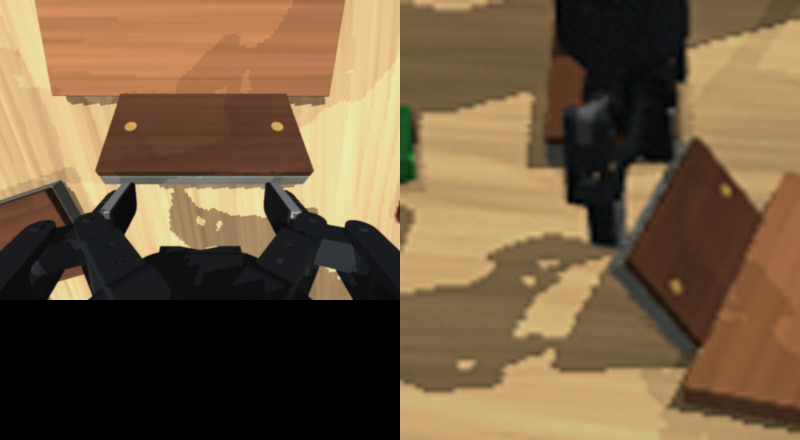

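The left view shows the stone steeper, with its near side at rows 173–185 just ahead of the tips at (130,185). The right view shows its wooden back leaning against the board edge. That was the last of my 10 pictures, so from here I'll measure by depth only.

```bash
cat >> h.py <<'E'
U=np.array([.146,.989]);E0=np.array([540,-14.5])
def cloud():
    s=r.sense(); p,d=r.snapshot("wrist"); c=r.camera_params("wrist"); T=c["tool_from_camera"]
    vv,uu=np.mgrid[0:480,0:640]; X=np.stack([(uu-c["cx"])/c["fx"]*d,(vv-c["cy"])/c["fy"]*d,d,np.ones_like(d)],-1)@T.T
    W=X[...,:3]@Ro.from_euler("xyz",s["tcp_rot"],degrees=True).as_matrix().T+s["tool_pos"]
    u=(W[...,:2]-E0)@U; t=(W[...,:2]-E0)@np.array([U[1],-U[0]])
    return s,p,np.stack([u,t,W[...,2]],-1)
E
python3 - <<'E'
from h import *
s,p,C=cloud()
print(((s["tool_pos"][:2]-E0)@U).round(1),s["tool_pos"][2].round(1))
for u in(320,206,150): print(u,[(v,*C[v,u].round(0).astype(int).tolist(),int(p[v,u].max())) for v in list(range(120,270,12))+list(range(270,310,4))])
E
```

```text
-61.5 11.3
320 [(120, 17, 8, 16, 180), (132, 11, 8, 15, 175), (144, 5, 8, 16, 169), (156, 0, 8, 22, 102), (168, -5, 8, 30, 104), (180, -10, 8, 34, 103), (192, -14, 8, 42, 104), (204, -19, 8, 46, 103), (216, -22, 8, 52, 96), (228, -26, 8, 57, 103), (240, -30, 8, 62, 90), (252, -33, 8, 66, 90), (264, -37, 8, 70, 100), (270, -38, 8, 73, 96), (274, -40, 8, 73, 83), (278, -42, 8, 71, 64), (282, -45, 8, 69, 143), (286, -47, 8, 67, 128), (290, -49, 8, 67, 125), (294, -53, 8, 63, 135), (298, -85, 8, 1, 166), (302, -87, 8, 1, 222), (306, -90, 8, 1, 237)]
206 [(120, 17, -47, 16, 190), (132, 11, -47, 15, 196), (144, 6, -47, 17, 195), (156, 0, -46, 21, 103), (168, -5, -44, 29, 104), (180, -10, -43, 35, 100), (192, -14, -42, 40, 99), (204, -18, -40, 46, 198), (216, -23, -39, 51, 92), (228, -26, -38, 57, 102), (240, -30, -36, 62, 98), (252, -34, -36, 65, 93), (264, -37, -35, 70, 91), (270, -38, -34, 73, 93), (274, -40, -34, 72, 83), (278, -42, -35, 71, 64), (282, -45, -36, 68, 114), (286, -46, -36, 69, 99), (290, -49, -37, 66, 98), (294, -49, -36, 69, 92), (298, -50, -35, 72, 24), (302, -50, -34, 74, 16), (306, -52, -35, 74, 12)]
150 [(120, 17, -73, 16, 192), (132, 11, -74, 16, 193), (144, 6, -75, 16, 193), (156, -1, -83, 0, 160), (168, -7, -84, 1, 231), (180, -14, -84, 2, 234), (192, -20, -85, 1, 220), (204, -27, -86, 2, 213), (216, -34, -87, 3, 220), (228, -41, -88, 2, 222), (240, -48, -90, 1, 229), (252, -55, -91, 1, 235), (264, -62, -91, 2, 232), (270, -66, -92, 2, 235), (274, -69, -92, 2, 235), (278, -71, -92, 2, 235), (282, -74, -93, 1, 233), (286, -77, -94, 1, 233), (290, -80, -94, 0, 234), (294, -82, -94, 1, 238), (298, -84, -94, 3, 237), (302, 9, 8, 191, 238), (306, -90, -96, 1, 238)]
```

By depth, the stone is tilted about 53° with its near-bottom edge at z≈62. Its foot is about 6 mm off the table because the lead corner has ridden up onto the board edge, and that explains the high force. I'll ease the press.

jog_arm:
  rows:
    - [[-0.8,0,-1.0],[0,0,0]]
    - [[-1.6,0,-2.0],[0,0,0]]
    - [[-1.6,0,-2.0],[0,0,0]]

```text
time: 12.4
tool_pos: [539.6, -76.0, 12.2]
tcp_rot: [180.0, 0.1, 81.5]
ft_force: [-4.9, -8.1, 7.2]
finger_gap: 85.2
grip_force: 5.4
```

```bash
cat >> h.py <<'E'
def stone():
    s,p,C=cloud(); f=s["ft_force"]
    print("t",s["time"],"F u,t,z",(f[:2]@U).round(1),(f[:2]@[U[1],-U[0]]).round(1),f[2].round(1),"tcp u,z",((s["tool_pos"][:2]-E0)@U).round(1),s["tool_pos"][2].round(1))
    q=C[100:300,300:340].reshape(-1,3); k=(q[:,0]<-3)&(q[:,2]>24)
    q=q[k]; i=q[:,2].argmax(); top=np.median(q[q[:,2]>np.percentile(q[:,2],95)],0); w=q[q[:,0]>top[0]+2]
    v=cv2.fitLine(w[:,[0,2]].astype(np.float32),cv2.DIST_HUBER,0,.01,.01).ravel()
    th=np.degrees(np.arctan2(abs(v[1]),-v[0]*np.sign(v[1]))); c,sn=np.cos(np.radians(th)),np.sin(np.radians(th))
    print("theta",th.round(1),"Nt",top[[0,2]].round(1),"line at z=40 u",(v[2]+(40-v[3])*v[0]/v[1]).round(1),"leadtop",(top[[0,2]]+70*np.array([c,-sn])).round(1),"foot",(top[[0,2]]+70*np.array([c,-sn])-18*np.array([sn,c])).round(1))
E
python3 -c "
from h import *
stone()"
```

```text
t 12.4 F u,t,z -8.8 -3.6 7.2 tcp u,z -60.9 12.2
theta 53.5 Nt [-38.6  73.3] line at z=40 u -13.2 leadtop [ 3.1 17.1] foot [-11.4   6.4]
```

The press is down to 12 N, but the lead face is still hung on the edge about 4 mm short of its corner. I'll draw the tips back and down along the near face, so the corner slips off the edge and the foot drops to the table.

jog_arm:
  rows:
    - [[-0.9,0,0.5],[0,0,0]]
    - [[-1.8,0,1.1],[0,0,0]]
    - [[-2.7,0,1.7],[0,0,0]]
    - [[-3.6,0,2.4],[0,0,0]]
    - [[-3.6,0,2.4],[0,0,0]]

```text
time: 12.95
tool_pos: [539.1, -78.8, 9.2]
tcp_rot: [180.0, 0.0, 81.6]
ft_force: [-1.9, -5.4, 1.2]
finger_gap: 85.2
grip_force: 2.7
```

```bash
python3 -c "
from h import *
stone()"
```

```text
t 12.95 F u,t,z -5.6 -1.1 1.2 tcp u,z -63.7 9.2
theta 50.1 Nt [-41.7  70.9] line at z=40 u -15.3 leadtop [ 3.2 17.3] foot [-10.6   5.7]
```

The stone pivots cleanly about its lead corner on the board edge, and the tips hold it by friction at low force. I'll continue the flip over that edge with a light press.

jog_arm:
  rows:
    - [[2.4,0,-2.1],[0,0,0]]
    - [[4.7,0,-4.3],[0,0,0]]
    - [[7,0,-6.3],[0,0,0]]
    - [[9.3,0,-8.2],[0,0,0]]
    - [[11.7,0,-10.1],[0,0,0]]
    - [[14.2,0,-12.0],[0,0,0]]
    - [[14.2,0,-12.0],[0,0,0]]

```text
time: 13.7
tool_pos: [541.4, -64.9, 22.3]
tcp_rot: [180.0, 0.1, 81.6]
ft_force: [-5.3, -7.1, 8.8]
finger_gap: 84.7
grip_force: 5.8
```

```bash
python3 -c "
from h import *
stone()"
```

```text
t 13.7 F u,t,z -7.8 -4.2 8.8 tcp u,z -49.6 22.3
theta 65.5 Nt [-26.2  80.5] line at z=40 u -6.8 leadtop [ 2.8 16.8] foot [-13.6   9.4]
```

jog_arm:
  rows:
    - [[2.6,0,-1.9],[0,0,0]]
    - [[5.1,0,-3.6],[0,0,0]]
    - [[7.7,0,-5.2],[0,0,0]]
    - [[10.4,0,-6.6],[0,0,0]]
    - [[13.1,0,-7.9],[0,0,0]]
    - [[15.9,0,-9.0],[0,0,0]]
    - [[15.9,0,-9.0],[0,0,0]]

```text
time: 14.45
tool_pos: [543.9, -48.4, 31.4]
tcp_rot: [180.0, 0.0, 81.6]
ft_force: [-4.7, -4.5, 10.0]
finger_gap: 84.8
grip_force: 5.5
```

```bash
python3 -c "
from h import *
stone()"
```

```text
t 14.45 F u,t,z -5.1 -4.0 10.0 tcp u,z -33.0 31.4
theta 81.2 Nt [-9.  85.9] line at z=40 u -0.3 leadtop [ 1.6 16.7] foot [-16.2  14. ]
```

Tilted 81° and steady. Now I'll carry it over the top and past the balance point.

jog_arm:
  rows:
    - [[4,0,-1.3],[0,0,0]]
    - [[8,0,-2.4],[0,0,0]]
    - [[12,0,-3.4],[0,0,0]]
    - [[16.5,0,-4.3],[0,0,0]]
    - [[21.5,0,-5.1],[0,0,0]]
    - [[26.5,0,-5.6],[0,0,0]]
    - [[31.5,0,-5.9],[0,0,0]]
    - [[37,0,-5.9],[0,0,0]]
    - [[42,0,-5.5],[0,0,0]]
    - [[42,0,-5.5],[0,0,0]]

```text
time: 15.5
tool_pos: [549.9, -5.8, 35.6]
tcp_rot: [180.0, -0.0, 81.6]
ft_force: [-0.7, 0.7, 3.9]
finger_gap: 85.2
grip_force: 2.0
```

```bash
python3 - <<'E'
from h import *
s,p,C=cloud(); print(s["time"],s["ft_force"],s["tool_pos"])
print([(v,*C[v,320].round(0).astype(int).tolist(),p[v,320].tolist()) for v in range(20,320,15)])
E
```

```text
15.5 [-0.71424248  0.6759327   3.93419565] [549.94741083  -5.76639319  35.56678763]
[(20, 138, 8, 15, [72, 109, 164]), (35, 131, 8, 17, [71, 107, 161]), (50, 124, 8, 16, [74, 112, 168]), (65, 117, 8, 17, [75, 112, 167]), (80, 110, 8, 16, [73, 110, 165]), (95, 102, 8, 16, [61, 95, 142]), (110, 94, 8, 17, [63, 96, 145]), (125, 87, 8, 17, [62, 93, 141]), (140, 79, 8, 16, [61, 91, 135]), (155, 71, 8, 17, [62, 94, 142]), (170, 62, 8, 16, [68, 101, 152]), (185, 54, 8, 16, [63, 95, 142]), (200, 45, 8, 16, [67, 101, 150]), (215, 36, 8, 16, [56, 86, 128]), (230, 27, 8, 17, [60, 92, 138]), (245, 17, 8, 16, [59, 91, 136]), (260, 31, 8, 81, [40, 59, 94]), (275, 25, 8, 83, [138, 147, 146]), (290, 20, 8, 87, [137, 147, 145]), (305, -30, 8, 1, [136, 190, 203])]
```

The stone is about 24° past upright, held only by the light touch of the tips. I'll carry it on a little, then lift clear so it falls.

jog_arm:
  rows:
    - [[6,0,1.5],[0,0,0]]
    - [[12,0,3],[0,0,0]]
    - [[17,0,2],[0,0,0]]
    - [[17,0,-10],[0,0,0]]
    - [[12,0,-25],[0,0,0]]
    - [[0,0,-35],[0,0,0]]
    - [[-20,0,-40],[0,0,0]]
    - [[-45,0,-40],[0,0,0]]
    - [[-70,0,-40],[0,0,0]]
    - [[-70,0,-40],[0,0,0]]

```text
time: 16.55
tool_pos: [539.4, -79.9, 77.0]
tcp_rot: [179.9, 0.1, 81.4]
ft_force: [0.3, -1.0, 1.1]
finger_gap: 84.9
grip_force: 0.0
```

```bash
python3 - <<'E'
from h import *
s,p,C=cloud(); print(s["time"],s["ft_force"],s["tool_pos"])
print([(v,*C[v,320].round(0).astype(int).tolist(),p[v,320].tolist()) for v in range(0,320,15)])
k=(C[...,2]>25)&(C[...,2]<45)&(C[...,0]>-80)&(C[...,0]<110)&(abs(C[...,1])<110)
q=C[k]; print(k.sum(),np.percentile(q,[1,50,99],axis=0).round(1).tolist(),p[k].mean(0)); print(cv2.minAreaRect(q[:,:2].astype(np.float32)))
A=np.c_[q[:,:2],np.ones(len(q))]; print("plane",np.linalg.lstsq(A,q[:,2],rcond=None)[0])
E
```

```text
16.55 [ 0.30724593 -0.95302078  1.11873695] [539.44139893 -79.90344616  76.99977996]
[(0, 85, 9, 17, [57, 86, 130]), (15, 73, 9, 33, [121, 131, 128]), (30, 64, 9, 35, [119, 129, 127]), (45, 57, 9, 35, [116, 124, 123]), (60, 49, 9, 34, [122, 131, 128]), (75, 41, 9, 34, [123, 132, 130]), (90, 32, 9, 34, [122, 132, 129]), (105, 24, 9, 35, [119, 127, 125]), (120, 16, 9, 34, [118, 127, 126]), (135, 7, 9, 34, [118, 127, 126]), (150, -3, 9, 2, [67, 95, 117]), (165, -14, 9, 3, [116, 162, 172]), (180, -25, 9, 1, [117, 164, 172]), (195, -36, 9, 0, [118, 166, 176]), (210, -48, 9, 1, [116, 165, 173]), (225, -59, 9, 0, [114, 161, 174]), (240, -71, 9, 1, [109, 153, 172]), (255, -84, 9, 0, [109, 152, 172]), (270, -96, 9, 0, [105, 148, 172]), (285, -108, 8, 2, [98, 136, 167]), (300, -122, 8, 2, [94, 132, 163]), (315, -136, 8, 1, [59, 85, 104])]
27841 [[5.4, -52.7, 32.6], [41.8, 10.8, 34.2], [73.7, 74.1, 35.8]] [113.49506124 121.91013254 120.7697281 ]
((39.79407501220703, 10.85025405883789), (69.89170837402344, 130.6193084716797), 0.2738046646118164)
plane [-1.00391481e-03  2.34288007e-04  3.42401842e+01]
```

```bash
python3 - <<'E'
from h import *
p,d=r.snapshot("top"); a=np.load("top0.npz")["p"]
for n,(x,y,w,h) in dict(oil=(246,205,40,30),mug=(125,245,55,55),tin=(498,165,65,62),pliers=(340,122,90,48)).items():
    print(n,np.percentile(cv2.absdiff(p,a)[y:y+h,x:x+w].max(2),[50,98]))
print(r.hand_in())
E
```

```text
oil [12. 18.]
mug [ 5. 11.]
tin [32. 59.]
pliers [5. 7.]
the job is handed in; nothing more can be done
None
```

The stone was pushed flush to the board, tipped over its edge and handed in at about 17 s; by depth it lies flat on the board, grey face up, clear of the gripper. The oil bottle, mug and pliers match the first top view; the tin's area looks different there, which I take to be the arm's shadow or the arm in view (unchecked), as the arm never went near it. The peak press was about 28 N, above your 10–15 N, because the stone's leading corner rode up onto the board's edge, so it turned over there and its foot never drew back on the table.

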